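Turn the speed controller up four clicks and start it

TASK

With a fingertip against the orange fin, push the speed controller's click-stop dial exactly four clicks clockwise (seen from above) from where it stands now, and leave it resting in that click. Then press the green button fully down and let go. Only touch and push: do not pinch or force the dial, do not press the button at any other setting, and leave the other things on the bench where they are.

Things in the scene. Friction and masses are not known exactly. Their poses are not given: they have to be found in the camera images.
- controller: blue box, 125 x 175 mm (x, y) and 55 mm high on a 135 x 185 mm dark foot plate, screwed to the bench. Origin: centre of its underside; z up, +x of the box is its far side (away from the robot at yaw 0), +y its left. On its top, the dial's axis is at (0, +30 mm) and the green button at (0, -58 mm).
- dial_axis (a point): point on the dial's vertical axis, level with the top of the black dial disc (70.5 mm above the bench). The disc is 80 mm in diameter at its foot (74 at its top) and 12 mm thick. Ten white marks lie round it on the box, one for each click position, longer towards fast. Axes as the controller's.
- speed_dial (a joint): angle of the dial, rad, growing clockwise seen from above. It clicks into rest every 20 degrees (0.349 rad), at 0, 0.349 ... 3.142 (ten positions, with stops just past both ends); it starts resting in one of the first four. At 0 the fin points to the controller's +y, at 1.571 to its +x. Leaving a click takes a push of about 4 to 5 N on the fin 34 mm from the axis; half-way to the next click the dial snaps on by itself into that click, ahead of the finger, in about 0.2 s.
- fin (a point): point within the orange upright finger fin on the dial, 34 mm from the dial's axis and 14 mm above the disc's top. The fin is a radial plate 9 mm thick, from 10 to 40 mm from the axis, standing 25 mm above the disc's top, so its top edge is about 95 mm above the bench. It turns with the dial; its own y axis points outward from the dial's axis along the fin.
- go_button_top (a point): centre of the top of the green push button, 28 mm in diameter, pressed straight down.
- go_button (a joint): travel of the green button, m: 0 up, 0.006 fully down (about 5 N); it springs back when let go.
- wax_tin: loose red tin, 69 mm across, 36 mm high, standing left of the controller. Origin: centre of its underside.
- sanding_block: loose brown sanding block, 64 x 115 x 36 mm, lying right of the controller. Origin: centre of its underside.
- pencil: loose yellow pencil, 170 mm long, lying between the robot and the controller. Origin: centre of its underside.

How it is judged:
By the outcome, as a careful person would: the job done as asked, in the order asked, and still so for the second after the job is handed in, with the robot touching nothing.
It also fails if it takes over 61 s, if anything falls off the work surface, if the arm or the gripper's body presses on something with over 40 N, if the wrist force passes 120 N, or if a joint passes its speed limit or range.

ROBOT

A 6-joint arm with a two-finger parallel gripper is mounted at the origin on a cart in front of the work surface, level with it; the furniture and walls round the work are solid. World frame = base frame: x ahead of the robot, y to its left, z up, the work surface at z = 0. Lengths are in m, angles in rad, forces in N, time in s.
With the tool pointing down it reaches from about 0.275 to 0.975 m from the base axis. Payload 8.4 kg.
Tool frame: the origin (TCP) lies between the finger pads; the fingertips stand 11 mm ahead of it and the grasp point (between the pads) lies 8 mm behind it; z points along the fingers, y is the line along which they close (so a half turn about z gives the same grasp; the last joint's range is limited). The gripper opens to 92 mm and grips with 3 to 60 N. Pads are 20 mm wide; open, the fingers measure 128 mm over their backs; the gripper's body (75 mm by 189 mm) begins 69 mm behind the grasp point.
Start: joints at [-1.171, 0.353, 1.633, -0, 1.155, -0.002], TCP at [0.244, -0.575, 0.226] pointing down, gripper open.
Joint ranges: [-2.63, 2.63], [-0.92, 2.1], [0.06, 2.66], [-1.3, 4.44], [0, 2.69], [-3.02, 3.02]. Speed limits (rad/s): [2.22, 2.22, 2.79, 3.14, 3.14, 3.14].

INTERFACE

Orientations are given as a rotation vector (axis times angle).
In Python, from plant import get_state, read_camera, close_job gives the robot as it stands. The module is installed in compiled form; this text tells all that it offers.
- The arm moves only by the tool drive_tool, never from a script. Its argument "series" is one flat list of numbers, 7 for each row, row after row: the opening, from 0 (shut) to 1 (fully open), then the shift along the tool's x, y, z in mm, then the turn, a rotation vector about the tool's x, y, z in rad. In form: [jaw, tx, ty, tz, ax, ay, az, jaw, tx, ty, tz, ax, ay, az, ...]. A call has exactly 10 rows; each row shifts and turns the commanded pose from where the row before left it, along the tool's axes as they then stand; what a row does not reach is not made up. A row lasts 1/10 s, in which the tool goes at most 50 mm and 8.59 degrees, less where a joint would pass 70% of its speed; a pose out of reach is approached as far as the arm can. A call with a gripper value outside its range is refused whole. The fingers move at their own pace and stop on an object; "newtons" is the grip in N (left out, the last holds). Time passes only in rows, so rows that do not move let the fingers close, or fill a call up. It gives the time, the measured TCP pose, the force, the opening and the grip force at its end, in the units of the state.
- get_state(): the state, without advancing time (a new reading comes with each control period).
- read_camera(name): name is "scene" or "top"; returns a dict with "pixels" (480x640x3 uint8, red, green, blue), "camera_matrix" (3x3 intrinsics, pixels), "eye" and "rotation" of the camera in the world. Camera axes: x right, y down, z forward; pixel columns grow to the right and rows downward; lengths in m; the calibration is good to about 2 mm. A picture is of the moment at which its call begins. There is no depth.
- close_job(): hands the job in; it is judged then, once.
The state is a dict: "clock": time; "joints": joint angles; "qvel": joint speeds; "joint_efforts": joint torques, N m; "ee_pos": TCP position; "ee_rot": TCP orientation; "force": force on the tool from outside, world axes, zero at the start; "torque": the same for the moment, N m; "width": finger opening in m; "finger_force": force on a finger pad.
Only numpy, scipy, OpenCV 4.12 (cv2) and the standard library are available. Lean on these libraries where they do the work, as an engineer would, in place of code of your own. Each camera call takes 0.05 s, during which the arm holds its last target. There are 200 camera calls.

## Working session

There is one attempt and no reset: what is moved stays moved. The work goes in short steps, Python scripts to look and compute and a tool call to move; the robot and the scene stay as the last step left them, time stands still between calls to the robot, and variables do not carry over. Pictures are saved under pics/ and viewed, at most 10 in all, crops included, and the job is handed in when it is done.

Besides the shell and the picture viewer there is one more tool, called in YAML: its name, and indented under it one key for each argument. drive_tool: Moves the arm, as the interface text tells. Its arguments: {"type":"object","properties":{"series":{"type":"array"},"newtons":{"type":"number"}},"required":["series"]}

```bash
mkdir -p pics; cat > h.py <<'E'
import numpy as np, cv2
from plant import get_state, read_camera, close_job
def ray(c,uv,z):
    K=c["camera_matrix"];d=np.array(c["rotation"])@np.linalg.inv(K)@np.array([uv[0],uv[1],1.]);e=np.array(c["eye"])
    return e+d*(z-e[2])/d[2]
def proj(c,p):
    q=np.array(c["camera_matrix"])@(np.array(c["rotation"]).T@(np.array(p)-np.array(c["eye"])));return q[:2]/q[2]
def save(n,c,crop=None,s=1):
    im=cv2.cvtColor(c["pixels"],cv2.COLOR_RGB2BGR)
    if crop: x0,y0,x1,y1=crop; im=cv2.resize(im[y0:y1,x0:x1],None,fx=s,fy=s,interpolation=cv2.INTER_CUBIC)
    cv2.imwrite(f"pics/{n}.png",im)
E
python3 - <<'E'
from h import *
for n in("top","scene"):
    c=read_camera(n);save(n+"0",c);print(n,c["eye"],np.round(c["rotation"],3).tolist(),c["camera_matrix"][0][0])
    hsv=cv2.cvtColor(c["pixels"],cv2.COLOR_RGB2HSV)
    for k,lo,hi in(("orange",(5,150,120),(18,255,255)),("green",(45,100,60),(85,255,255)),("blue",(95,80,50),(130,255,255)),("yellow",(20,120,120),(35,255,255))):
        m=cv2.inRange(hsv,lo,hi);cs,_=cv2.findContours(m,0,2)
        for q in sorted(cs,key=cv2.contourArea)[-2:]:
            if cv2.contourArea(q)>15: print(k,cv2.contourArea(q),cv2.minAreaRect(q))
s=get_state();print(s["ee_pos"],s["ee_rot"],s["clock"],s["force"])
E
```

```text
top [ 0.34541858 -0.17004786  0.94006646] [-2.18, 2.128, -0.131] 445.88233718314274
orange 44.5 ((302.82000732421875, 212.24000549316406), (14.40000057220459, 3.8000001907348633), 36.869895935058594)
orange 1339.5 ((411.2647399902344, 219.55882263183594), (26.92145347595215, 53.11530303955078), 75.96376037597656)
green 122.0 ((357.5, 218.0), (12.0, 13.0), 90.0)
blue 1905.5 ((259.0, 99.5), (49.0, 50.0), 90.0)
blue 4940.5 ((328.30584716796875, 222.44325256347656), (59.71126937866211, 85.99828338623047), 85.97173309326172)
yellow 464.5 ((503.3392028808594, 343.3623046875), (32.33100509643555, 17.756258010864258), 64.53665161132812)
yellow 764.0 ((23.5, 263.5), (47.0, 47.0), 90.0)
scene [-0.22114056 -0.50376192  0.46505904] [-1.764, 1.136, -0.686] 535.1549490463558
orange 1072.5 ((434.3562316894531, 277.6571044921875), (72.50572204589844, 17.36145782470703), 3.8140745162963867)
orange 1583.5 ((541.1278076171875, 407.0628662109375), (64.2916259765625, 33.95854949951172), 71.20011138916016)
green 101.5 ((365.5, 245.0), (10.0, 15.0), 90.0)
blue 1275.0 ((317.0, 201.0), (32.0, 48.0), 90.0)
blue 1807.0 ((330.5, 257.5), (43.0, 117.0), 90.0)
yellow 49.5 ((531.4000854492188, 406.2000732421875), (12.521980285644531, 7.155416965484619), 26.56505012512207)
[ 0.24426572 -0.57482222  0.22495791] [-3.07723056e+00 -6.26727838e-01  3.87852909e-04] 0.1 [-0.43465699 -1.07556221 -0.17301401]
```

```bash
sed -i 's/np.array(c\["rotation"\])/cv2.Rodrigues(np.array(c["rotation"],float))[0]/g' h.py; python3 - <<'E'
from h import *
c=read_camera("top")
save("topc",c,(250,150,450,300),4)
c=read_camera("scene")
save("sc",c,(240,150,440,300),4)
E
```

```text
(no output)
```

View pics/top0.png

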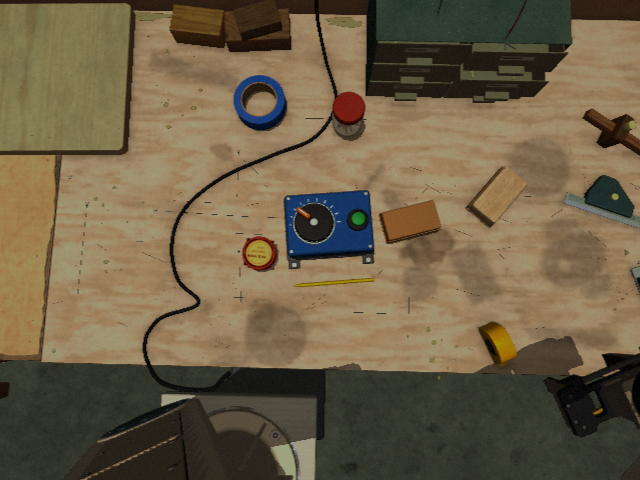

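View pics/topc.png

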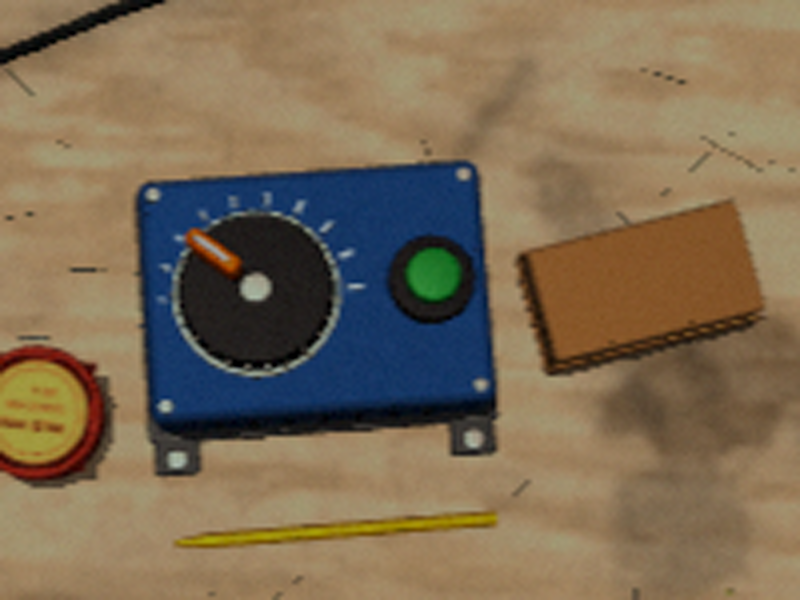

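View pics/scene0.png

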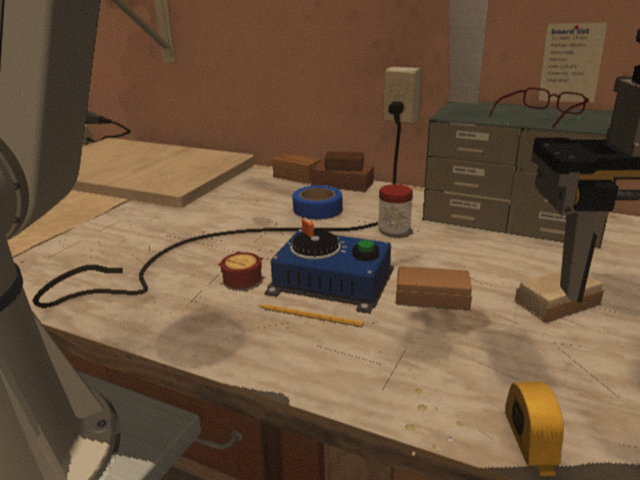

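The top view shows the box at about (328,222) px, with the hub at crop (255,287) and the fin tip near (190,235). The fin stands at the third mark, click 2, so the target is click 6. The tin, pencil and sanding block are clear of the dial and button. The scene view agrees. Next I'll measure in metres.

```bash
cat >> h.py <<'E'
def fin(c,A,yaw,z=.0955):
    hsv=cv2.cvtColor(c["pixels"],cv2.COLOR_RGB2HSV);m=cv2.inRange(hsv,(3,150,90),(18,255,255))
    u,v=proj(c,[A[0],A[1],z]);k=np.zeros_like(m);cv2.circle(k,(int(u),int(v)),30,255,-1);m&=k
    n=np.argwhere(m)[:,::-1];n0=len(n)
    P=np.array([ray(c,p,z)[:2] for p in n]);g=P.mean(0)-A[:2]
    a=np.arctan2(g[1],g[0])-yaw
    return n0,P.mean(0),np.hypot(*g),90-np.degrees(a)
E
python3 - <<'E'
from h import *
c=read_camera("top");cc=read_camera("scene")
f=lambda x,y:(x/4+250-.375,y/4+150-.375)
P=[ray(c,f(*p),.055)[:2] for p in((152,194),(464,173),(481,384),(165,406))]
print(np.round(P,4),np.linalg.norm(P[0]-P[1]),np.linalg.norm(P[1]-P[2]))
C=np.mean(P,0);d=(P[0]-P[1])+(P[3]-P[2]);yaw=np.arctan2(d[1],d[0])-np.pi/2
e=(P[0]-P[3])+(P[1]-P[2]);print("C",C,np.degrees(yaw),np.degrees(np.arctan2(e[1],e[0])))
R=np.array([[np.cos(yaw),-np.sin(yaw)],[np.sin(yaw),np.cos(yaw)]])
A=C+R@[0,.03];B=C+R@[0,-.058]
print("dial",A,"hub ray",ray(c,f(255,287),.0725),"btn",B,ray(c,f(434,274),.066))
print("fin",fin(c,A,yaw))
print("btn scene",proj(cc,[*B,.066]),"dial scene",proj(cc,[*A,.072]))
for h in(.06,.065,.07,.075):print(h,ray(c,f(434,274),h)[:2],ray(cc,(366,244),h)[:2])
E
```

```text
[[ 0.5513 -0.0906]
 [ 0.5659 -0.2486]
 [ 0.4582 -0.2584]
 [ 0.4433 -0.1008]] 0.1586680845894383 0.10817771377218043
C [ 0.50466196 -0.17456946] 5.34063440466589 5.309124565753553
dial [ 0.50186966 -0.14469969] hub ray [ 0.50152138 -0.14459612  0.0725    ] btn [ 0.51006041 -0.23231768] [ 0.5113798  -0.23329192  0.066     ]
fin (47, array([ 0.51421399, -0.12537826]), np.float64(0.02292815483299334), np.float64(37.91486194270742))
btn scene [365.08673167 247.91893608] dial scene [314.46022827 237.43617913]
0.06 [ 0.51251903 -0.23372606] [ 0.535155   -0.22448893]
0.065 [ 0.51156967 -0.23336428] [ 0.52581938 -0.22793625]
0.07 [ 0.51062031 -0.2330025 ] [ 0.51648376 -0.23138356]
0.075 [ 0.50967094 -0.23264072] [ 0.50714814 -0.23483087]
```

```bash
cat >> h.py <<'E'
A=np.array([.5017,-.1447]);YAW=5.3
def tgt(th,r=34,off=14.5):
    u=np.radians(90+YAW-th);t=np.radians(YAW-th)
    return A+1e-3*(r*np.array([np.cos(u),np.sin(u)])-off*np.array([np.cos(t),np.sin(t)]))
def go(xy,z,ang=None):
    s=get_state();R=cv2.Rodrigues(np.array(s["ee_rot"],float))[0]
    a=np.degrees(np.arctan2(R[1,0],R[0,0]));d=R.T@(np.array([*xy,z])-s["ee_pos"])*1e3
    az=None if ang is None else -np.radians((ang-a+180)%360-180)
    print("t",s["clock"],"pos",np.round(s["ee_pos"],4),"xang",round(a,2),"tilt",np.round(R[2],3),"shift",np.round(d,1),"az",az,"F",np.round(s["force"],2),"w",s["width"])
E
python3 - <<'E'
from h import *
go(tgt(40,34,32),.18,185.3-40)
s=get_state();print(tgt(40,34,32),s["joints"])
E
```

```text
t 0.3 pos [ 0.2443 -0.5751  0.2253] xang 23.02 tilt [-0. -0. -1.] shift [ 416.8 -340.7   45.5] az -2.134187541811944 F [-0.18 -0.89  0.12] w 0.09163448102393872
[ 0.49474689 -0.09853016] [-1.17141156e+00  3.53241774e-01  1.63363337e+00 -3.62006325e-05
  1.15517023e+00 -2.37646099e-03]
```

drive_tool:
  series: [0,32,-26,0,0,0,0,0,32,-26,0,0,0,0,0,32,-26,0,0,0,0,0,32,-26,0,0,0,0,0,32,-26,0,0,0,0,0,32,-26,0,0,0,0,0,32,-26,0,0,0,0,0,32,-26,0,0,0,0,0,32,-26,0,0,0,0,0,32,-26,0,0,0,0]
  newtons: 10

```text
clock: 1.3
ee_pos: [0.4378, -0.2092, 0.2258]
ee_rot: [3.078, 0.627, 0.001]
force: [0.8, -0.2, 0.1]
width: 0.0141
finger_force: 0.0
```

drive_tool:
  series: [0,0,0,0,0,0,-0.14,0,0,0,0,0,0,-0.14,0,0,0,0,0,0,-0.14,0,0,0,0,0,0,-0.14,0,0,0,0,0,0,-0.14,0,0,0,0,0,0,-0.14,0,0,0,0,0,0,-0.14,0,0,0,0,0,0,-0.14,0,0,0,0,0,0,-0.14,0,0,0,0,0,0,-0.14]

```text
clock: 2.3
ee_pos: [0.4372, -0.2108, 0.2256]
ee_rot: [1.944, 2.468, 0.0]
force: [-1.2, -0.5, 0.7]
width: 0.0006
finger_force: 0.0
```

```bash
python3 - <<'E'
from h import *
go(tgt(40,34,32),.15,185.3-40)
E
```

```text
t 2.3 pos [ 0.4372 -0.2108  0.2256] xang 103.56 tilt [-0.  0. -1.] shift [95.6 82.2 75.6] az -0.7284143894703741 F [-1.23 -0.51  0.71] w 0.000617796256045483
```

drive_tool:
  series: [0,24,20.5,8,0,0,0,0,24,20.5,8,0,0,0,0,24,20.5,8,0,0,0,0,23.6,20.7,8,0,0,0,0,0,0,8,0,0,-0.146,0,0,0,8,0,0,-0.146,0,0,0,8,0,0,-0.146,0,0,0,8,0,0,-0.146,0,0,0,8,0,0,-0.144,0,0,0,3.6,0,0,0]

```text
clock: 3.3
ee_pos: [0.4951, -0.0988, 0.1494]
ee_rot: [-0.942, -2.996, 0.0]
force: [1.1, 0.2, 0.8]
width: 0.0006
finger_force: 0.0
```

```bash
python3 - <<'E'
from h import *
go(tgt(40,34,30),.092,185.3-40)
c=read_camera("scene");save("a1",c,(240,110,440,260),4)
c=read_camera("top");save("a1t",c,(250,150,450,300),4)
E
```

```text
t 3.3 pos [ 0.4951 -0.0988  0.1494] xang 145.08 tilt [ 0.001 -0.    -1.   ] shift [-1.6  0.1 57.4] az -0.003917537739180393 F [1.13 0.22 0.82] w 0.0005638520863981455
```

View pics/a1.png

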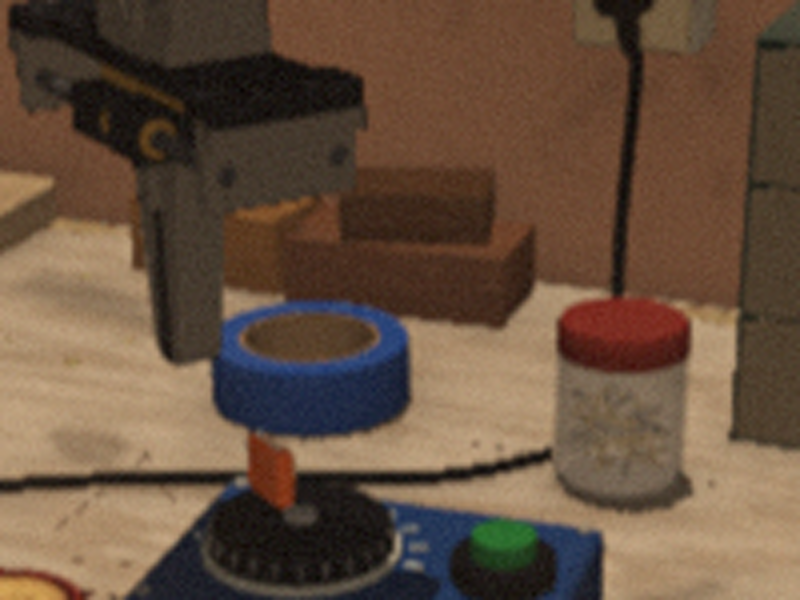

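The closed fingertip hangs at crop (190,355), up and to the left of the fin at (270,470). The button (505,545) stands well proud of its bezel. Now I'll descend beside the fin.

drive_tool:
  series: [0,0,0,8,0,0,0,0,0,0,8,0,0,0,0,0,0,8,0,0,0,0,0,0,8,0,0,0,0,0,0,8,0,0,0,0,0,0,8,0,0,0,0,0,0,6,0,0,0,0,0,0,3,0,0,0,0,-4,0,0,0,0,0,0,-4,0,0,0,0,0]

```text
clock: 4.4
ee_pos: [0.5024, -0.1037, 0.0932]
ee_rot: [0.946, 2.995, 0.0]
force: [-0.2, -0.3, 0.8]
width: 0.0003
finger_force: 0.0
```

```bash
python3 - <<'E'
from h import *
go(tgt(40,34,14.5),.092,185.3-40)
c=read_camera("scene");save("a2",c,(260,160,400,265),5)
E
```

```text
t 4.4 pos [ 0.5024 -0.1037  0.0932] xang 144.95 tilt [-0.  0. -1.] shift [-8.3 -0.1  1.2] az -0.006057806599506465 F [-0.19 -0.26  0.81] w 0.0003244702366331989
```

View pics/a2.png

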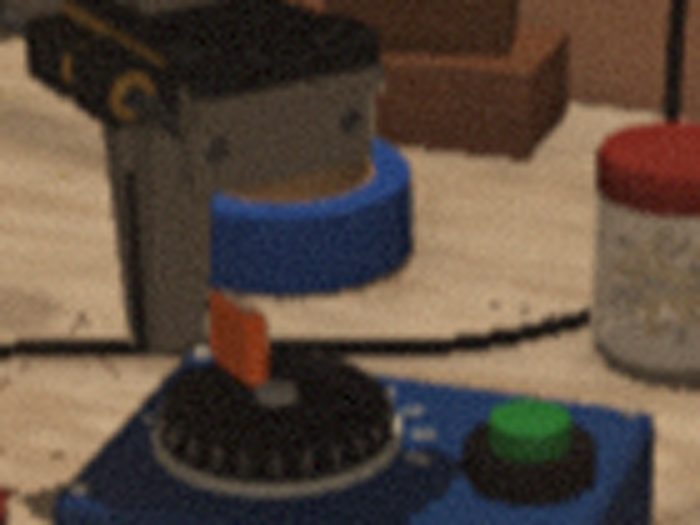

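The fingertip is down beside the fin on its counter-clockwise side, at crop (170,340) with the fin at (238,340). There is a gap of a few mm. Now I'll close it gently.

drive_tool:
  series: [0,-1,0,0,0,0,0,0,-1,0,0,0,0,0,0,-1,0,0,0,0,0,0,-1,0,0,0,0,0,0,-1,0,0,0,0,0,0,-1,0,0,0,0,0,0,-1,0,0,0,0,0,0,-1,0,0,0,0,0,0,0,0,0,0,0,0,0,0,0,0,0,0,0]

```text
clock: 5.45
ee_pos: [0.5085, -0.1081, 0.093]
ee_rot: [-0.946, -2.996, -0.0]
force: [0.1, -0.2, 0.2]
width: 0.0004
finger_force: 0.0
```

```bash
cat > chk.py <<'E'
from h import *
import sys
th=float(sys.argv[1])
go(tgt(th),.092,185.3-th)
s=get_state();t=np.radians(YAW-th);print("push N",-s["force"]@np.array([np.cos(t),np.sin(t),0]))
c=read_camera("top");cs=read_camera("scene")
print("top",fin(c,A,np.radians(YAW)),"scene",fin(cs,A,np.radians(YAW),.085))
E
python3 chk.py 40
```

```text
t 5.45 pos [ 0.5085 -0.1081  0.093 ] xang 144.94 tilt [ 0. -0. -1.] shift [-0.8  0.1  1. ] az -0.006250458148226179 F [ 0.1  -0.18  0.22] w 0.0003805805522418456
push N -0.1821165653660844
top (0, np.float64(nan), np.float64(nan), np.float64(nan)) scene (119, array([ 0.50428302, -0.13267775]), np.float64(0.012296606148460567), np.float64(17.42586725207822))h.py:16: RuntimeWarning: Mean of empty slice.
  P=np.array([ray(c,p,z)[:2] for p in n]);g=P.mean(0)-A[:2]
  ret = ret.dtype.type(ret / rcount)
h.py:18: RuntimeWarning: Mean of empty slice.
  return n0,P.mean(0),np.hypot(*g),90-np.degrees(a)
```

```bash
cat > chk.py <<'E'
from h import *
import sys
th=float(sys.argv[1])
go(tgt(th),.092,185.3-th)
s=get_state();t=np.radians(YAW-th);print("push N",-s["force"]@np.array([np.cos(t),np.sin(t),0]))
c=read_camera("scene");m=cv2.inRange(cv2.cvtColor(c["pixels"],cv2.COLOR_RGB2HSV),(3,150,90),(16,255,255))
m[:200]=0;m[260:]=0;m[:,:280]=0;m[:,345:]=0
n=np.argwhere(m)[:,::-1];print("fin px",len(n),n.mean(0),n.min(0),n.max(0))
if len(sys.argv)>2:
  for k in range(1,9):
    a=np.radians(95.3-20*k);d=np.array([np.cos(a),np.sin(a)])*1e-3
    print(k,proj(c,[*(A+25*d),.083]),proj(c,[*(A+40*d),.0955]))
E
python3 chk.py 40 1
```

```text
t 5.55 pos [ 0.5084 -0.1081  0.093 ] xang 144.95 tilt [ 0. -0. -1.] shift [-0.8  0.1  1. ] az -0.006158735410170457 F [-0.14 -0.56 -0.21] w 0.00035696980467748155
push N -0.20906815102085727
fin px 115 [308.35652174 228.66086957] [302 221] [313 236]
1 [303.0472239  227.69105956] [296.2082352  218.75777434]
2 [307.03635588 226.24185152] [302.60720825 216.5321625 ]
3 [311.84273829 225.42958678] [310.25292378 215.28775432]
4 [316.92024261 225.34014413] [318.30867659 215.14518046]
5 [321.69916558 225.98364612] [325.91053864 216.11994177]
6 [325.63599578 227.29353555] [332.22534413 218.12127554]
7 [328.2641018  229.12980427] [336.51416717 220.95201898]
8 [329.24566649 231.28787276] [338.2088428  224.31332387]
```

drive_tool:
  series: [0,-0.9,0.4,0,0,0,0.026,0,-0.9,0.4,0,0,0,0.026,0,-0.9,0.4,0,0,0,0.026,0,-0.9,0.4,0,0,0,0.026,0,-0.9,0.4,0,0,0,0.026,0,0,0,0,0,0,0,0,0,0,0,0,0,0,0,0,0,0,0,0,0,0,0,0,0,0,0,0,0,0,0,0,0,0,0]

```text
clock: 6.6
ee_pos: [0.5131, -0.1093, 0.0929]
ee_rot: [-1.138, -2.928, 0.0]
force: [-4.3, -0.1, 1.0]
width: 0.0004
finger_force: 1.5
```

```bash
python3 chk.py 47
```

```text
t 6.6 pos [ 0.5131 -0.1093  0.0929] xang 137.5 tilt [ 0. -0. -1.] shift [-0.5 -0.   0.9] az -0.013902304619408987 F [-4.28 -0.07  1.01] w 0.00042694658298659426
push N 3.1495352293320495
fin px 107 [309.98130841 228.3271028 ] [305 220] [314 236]
```

drive_tool:
  series: [0,-0.9,0.4,0,0,0,0.026,0,-0.9,0.4,0,0,0,0.026,0,-0.9,0.4,0,0,0,0.026,0,0,0,0,0,0,0,0,0,0,0,0,0,0,0,0,0,0,0,0,0,0,0,0,0,0,0,0,0,0,0,0,0,0,0,0,0,0,0,0,0,0,0,0,0,0,0,0,0]

```text
clock: 7.65
ee_pos: [0.516, -0.1103, 0.093]
ee_rot: [1.252, 2.881, 0.0]
force: [0.1, 0.0, 0.8]
width: 0.0001
finger_force: 0.0
```

```bash
python3 chk.py 51.5
```

```text
t 7.65 pos [ 0.516  -0.1103  0.093 ] xang 133.03 tilt [-0.  0. -1.] shift [-0.4 -0.2  1. ] az -0.01338164484268415 F [0.07 0.02 0.76] w 0.00010336687758423784
push N -0.03554513335525527
fin px 88 [312.375      227.10227273] [309 218] [315 236]
```

Click 3 reached: the force dropped to 0 and the fin is at column 312. Now the next click.

drive_tool:
  series: [0,-1.2,0.5,0,0,0,0.035,0,-1.2,0.5,0,0,0,0.035,0,-1.2,0.5,0,0,0,0.035,0,-1.2,0.5,0,0,0,0.035,0,-1.2,0.5,0,0,0,0.035,0,-1.2,0.5,0,0,0,0.035,0,-1.2,0.5,0,0,0,0.035,0,-1.2,0.5,0,0,0,0.035,0,-1.2,0.5,0,0,0,0.035,0,0,0,0,0,0,0]

```text
clock: 8.7
ee_pos: [0.5257, -0.1163, 0.0929]
ee_rot: [-1.689, -2.648, -0.0]
force: [-0.6, 2.0, 0.5]
width: 0.0003
finger_force: 1.0
```

```bash
python3 chk.py 69
```

```text
t 8.7 pos [ 0.5257 -0.1163  0.0929] xang 114.95 tilt [ 0.001 -0.    -1.   ] shift [-0.4 -0.1  0.9] az -0.023561366231655223 F [-0.64  1.96  0.54] w 0.0002554623508064693
push N 2.0407379589309658
fin px 77 [314.15584416 226.87012987] [312 218] [316 235]
```

drive_tool:
  series: [0,-0.9,0.4,0,0,0,0.026,0,-0.5,0.2,0,0,0,0.015,0,0,0,0,0,0,0,0,0,0,0,0,0,0,0,0,0,0,0,0,0,0,0,0,0,0,0,0,0,0,0,0,0,0,0,0,0,0,0,0,0,0,0,0,0,0,0,0,0,0,0,0,0,0,0,0]

```text
clock: 9.75
ee_pos: [0.527, -0.1176, 0.093]
ee_rot: [-1.742, -2.614, -0.0]
force: [-0.3, -1.0, -0.6]
width: 0.0005
finger_force: 0.0
```

```bash
python3 chk.py 71.5
```

```text
t 9.75 pos [ 0.527  -0.1176  0.093 ] xang 112.63 tilt [ 0. -0. -1.] shift [-0.1 -0.1  1. ] az -0.020362827092665417 F [-0.32 -0.96 -0.56] w 0.0004546009512606391
push N -0.7469613660788507
fin px 86 [316.69767442 227.44186047] [314 218] [320 235]
```

Click 4 reached, at column 316.7 against a predicted 316.9. Now the next click.

drive_tool:
  series: [0,-1.2,0.5,0,0,0,0.035,0,-1.2,0.5,0,0,0,0.035,0,-1.2,0.5,0,0,0,0.035,0,-1.2,0.5,0,0,0,0.035,0,-1.2,0.5,0,0,0,0.035,0,-1.2,0.5,0,0,0,0.035,0,-1.2,0.5,0,0,0,0.035,0,-1.2,0.5,0,0,0,0.035,0,-0.6,0.3,0,0,0,0.018,0,0,0,0,0,0,0]

```text
clock: 10.8
ee_pos: [0.5337, -0.126, 0.0929]
ee_rot: [-2.111, -2.326, -0.0]
force: [-0.0, 3.1, 0.8]
width: 0.0002
finger_force: 1.5
```

```bash
python3 chk.py 88.5
```

```text
t 10.8 pos [ 0.5337 -0.126   0.0929] xang 95.56 tilt [ 0. -0. -1.] shift [-0.2 -0.   0.9] az -0.021700303112563425 F [-0.04  3.09  0.78] w 0.0002167706784369985
push N 3.070797842498594
fin px 116 [318.60344828 227.09482759] [315 218] [323 236]
```

drive_tool:
  series: [0,-0.9,0.4,0,0,0,0.026,0,-0.8,0.4,0,0,0,0.026,0,0,0,0,0,0,0,0,0,0,0,0,0,0,0,0,0,0,0,0,0,0,0,0,0,0,0,0,0,0,0,0,0,0,0,0,0,0,0,0,0,0,0,0,0,0,0,0,0,0,0,0,0,0,0,0]

```text
clock: 11.85
ee_pos: [0.5347, -0.1279, 0.093]
ee_rot: [-2.171, -2.271, -0.0]
force: [0.0, 0.8, -0.5]
width: 0.0006
finger_force: 0.0
```

```bash
python3 chk.py 91.5
```

```text
t 11.85 pos [ 0.5347 -0.1279  0.093 ] xang 92.58 tilt [ 0. -0. -1.] shift [-0.1 -0.1  1. ] az -0.021300367866670507 F [ 0.04  0.83 -0.46] w 0.0006058129485281265
push N 0.8206722200526018
fin px 158 [321.75949367 227.17721519] [316 218] [327 236]
```

Click 5 reached, at column 321.8 against a predicted 321.7. Now the last click.

drive_tool:
  series: [0,-1.2,0.5,0,0,0,0.035,0,-1.2,0.5,0,0,0,0.035,0,-1.2,0.5,0,0,0,0.035,0,-1.2,0.5,0,0,0,0.035,0,-1.2,0.5,0,0,0,0.035,0,-1.2,0.5,0,0,0,0.035,0,-1.2,0.5,0,0,0,0.035,0,-1.2,0.5,0,0,0,0.035,0,-0.6,0.3,0,0,0,0.018,0,0,0,0,0,0,0]

```text
clock: 12.9
ee_pos: [0.5382, -0.1381, 0.093]
ee_rot: [-2.484, -1.923, -0.001]
force: [0.3, 3.8, 1.0]
width: 0.0006
finger_force: 1.7
```

```bash
python3 chk.py 108.5
```

```text
t 12.9 pos [ 0.5382 -0.1381  0.093 ] xang 75.5 tilt [ 0.  0. -1.] shift [-0.2 -0.1  1. ] az -0.022643637111805687 F [0.26 3.78 1.03] w 0.0006220107610694386
push N 3.73936770156271
fin px 174 [323.13793103 227.48275862] [317 219] [329 236]
```

drive_tool:
  series: [0,-0.9,0.4,0,0,0,0.026,0,-0.8,0.4,0,0,0,0.026,0,0,0,0,0,0,0,0,0,0,0,0,0,0,0,0,0,0,0,0,0,0,0,0,0,0,0,0,0,0,0,0,0,0,0,0,0,0,0,0,0,0,0,0,0,0,0,0,0,0,0,0,0,0,0,0]

```text
clock: 13.95
ee_pos: [0.5384, -0.1402, 0.093]
ee_rot: [-2.533, -1.858, 0.0]
force: [-1.3, -0.1, -0.4]
width: 0.0003
finger_force: 0.0
```

```bash
python3 chk.py 111.5
```

```text
t 13.95 pos [ 0.5384 -0.1402  0.093 ] xang 72.53 tilt [-0. -0. -1.] shift [-0. -0.  1.] az -0.02221112937917714 F [-1.3  -0.08 -0.36] w 0.0002543912214135321
push N -0.439734166647444
fin px 208 [325.75961538 228.52403846] [319 220] [333 237]
```

Column 325.8 matches click 6 (predicted 325.6). Now I'll back off, lift, and move over towards the button.

drive_tool:
  series: [0,3,0,0,0,0,0,0,5,0,0,0,0,0,0,5,0,0,0,0,0,0,0,0,-10,0,0,0,0,0,0,-10,0,0,0,0,0,0,-10,0,0,0,0,0,0,-10,0,0,0,0,0,0,-10,0,0,0,0,0,0,-10,0,0,0,0,0,0,0,0,0,0]

```text
clock: 15.0
ee_pos: [0.5433, -0.1281, 0.1547]
ee_rot: [2.532, 1.857, 0.003]
force: [0.2, -0.1, -0.3]
width: 0.0005
finger_force: 0.0
```

```bash
python3 - <<'E'
from h import *
go([.5105,-.2327],.11,95.3)
E
```

```text
t 15.0 pos [ 0.5433 -0.1281  0.1547] xang 72.52 tilt [ 0.     0.003 -1.   ] shift [-1.096e+02  1.000e-01  4.470e+01] az -0.3976226287045673 F [ 0.24 -0.07 -0.33] w 0.00047655299665472575
```

drive_tool:
  series: [0,-25,0,0,0,0,0,0,-25,0,0,0,0,0,0,-25,0,0,0,0,0,0,-25,0,0,0,0,0,-25,0,0,0,0,0,0,-25,0,0,0,0,0,0,-25,0,0,0,0,0,0,-25,0,0,0,0,0,0,-20,0,0,0,0,0,0,0,0,0,0,0,0]

```text
invalid input
```

drive_tool:
  series: [0,-25,0,0,0,0,0,0,-25,0,0,0,0,0,0,-25,0,0,0,0,0,0,-25,0,0,0,0,0,0,-25,0,0,0,0,0,0,-25,0,0,0,0,0,0,-25,0,0,0,0,0,0,-25,0,0,0,0,0,0,-20,0,0,0,0,0,0,0,0,0,0,0,0]

```text
clock: 16.0
ee_pos: [0.4755, -0.3396, 0.1527]
ee_rot: [2.535, 1.855, -0.001]
force: [0.4, 0.6, 0.5]
width: 0.0006
finger_force: 0.0
```

```bash
python3 - <<'E'
from h import *
c=read_camera("top");save("b1",c,(250,150,450,300),4);print(fin(c,A,np.radians(YAW)))
go([.5105,-.2327],.11,95.3)
E
```

```text
(49, array([ 0.52205201, -0.15479152]), np.float64(0.02271657846939384), np.float64(121.67446485705597))
t 16.05 pos [ 0.4757 -0.3383  0.1526] xang 72.41 tilt [ 0.    -0.001 -1.   ] shift [111.2   1.3  42.6] az -0.39943116353298574 F [0.52 0.72 0.26] w 0.00033045609040967147
```

View pics/b1.png

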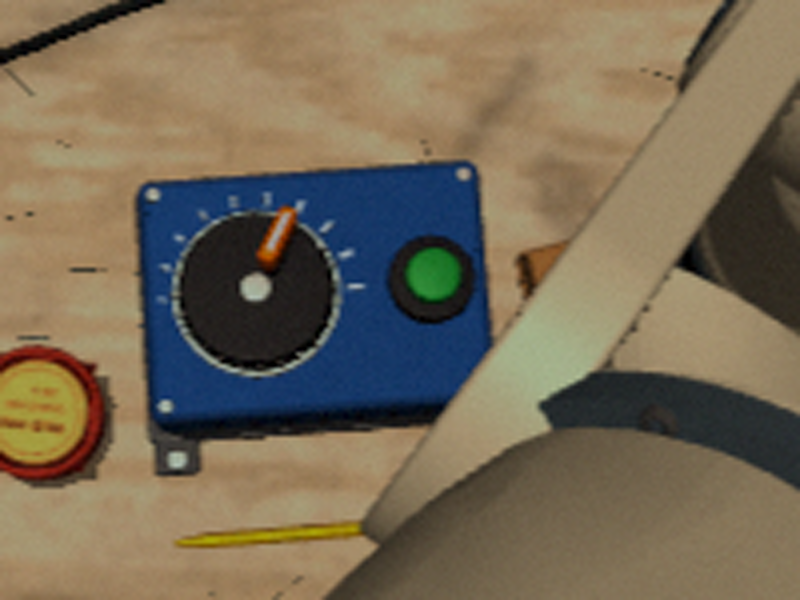

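The fin points at the seventh mark, (300,206) in the crop. Measured angle is 121.7° (the start read 37.9° for 40°), so it is click 6, four clicks on. The button is at (434,274). Moving over it now.

drive_tool:
  series: [0,20,0.3,0,0,0,0,0,20,0.3,0,0,0,0,0,20,0.3,0,0,0,0,0,20,0.4,0,0,0,0,0,20,0,0,0,0,0,0,11,0,0,0,0,0,0,0,0,15,0,0,0,0,0,0,15,0,0,0,0,0,0,15,0,0,0,0,0,0,9,0,0,0]

```text
clock: 17.05
ee_pos: [0.5104, -0.2315, 0.0979]
ee_rot: [-2.532, -1.858, 0.001]
force: [0.1, -0.1, 0.5]
width: 0.0004
finger_force: 0.0
```

drive_tool:
  series: [0,0,0,2,0,0,0,0,0,0,2,0,0,0,0,0,0,2,0,0,0,0,0,0,2,0,0,0,0,0,0,2,0,0,0,0,0,0,1,0,0,0,0,0,0,1,0,0,0,0,0,0,1,0,0,0,0,0,0,0,0,0,0,0,0,0,0,0,0,0]

```text
clock: 18.05
ee_pos: [0.5109, -0.2323, 0.0861]
ee_rot: [2.533, 1.858, 0.0]
force: [-0.1, 0.4, 2.5]
width: 0.0004
finger_force: 1.3
```

```bash
python3 - <<'E'
from h import *
go([.5105,-.2327],.077,None)
c=read_camera("scene");save("b2",c,(300,190,420,280),5)
E
```

```text
t 18.05 pos [ 0.5109 -0.2323  0.0861] xang 72.52 tilt [-0.  0. -1.] shift [-0.5 -0.3  9.1] az None F [-0.09  0.43  2.52] w 0.0003601918633594888
```

View pics/b2.png

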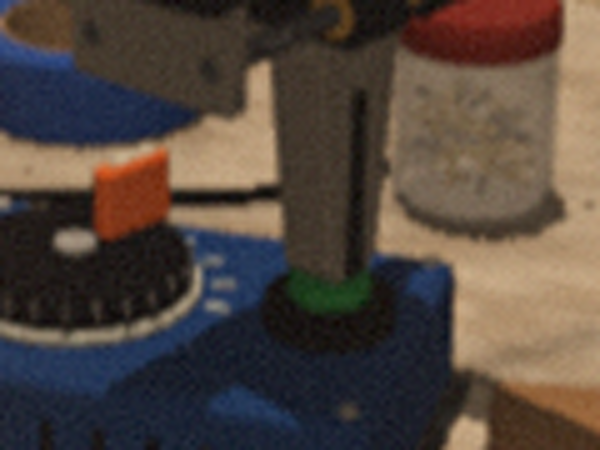

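The closed fingertip sits centred on the green button, at crop (330,280), with 2.5 N of contact. The fin is well clear at (130,195). Pressing on.

drive_tool:
  series: [0,0,0,1,0,0,0,0,0,0,1,0,0,0,0,0,0,1,0,0,0,0,0,0,1,0,0,0,0,0,0,1,0,0,0,0,0,0,0.5,0,0,0,0,0,0,0,0,0,0,0,0,0,0,0,0,0,0,0,0,0,0,0,0,0,0,0,0,0,0,0]

```text
clock: 19.1
ee_pos: [0.5111, -0.2323, 0.0821]
ee_rot: [2.533, 1.858, 0.0]
force: [-5.5, 2.8, 22.3]
width: 0.0007
finger_force: 11.4
```

```bash
python3 - <<'E'
from h import *
c=read_camera("scene");save("b3",c,(300,190,420,280),5)
E
```

```text
(no output)
```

View pics/b3.png

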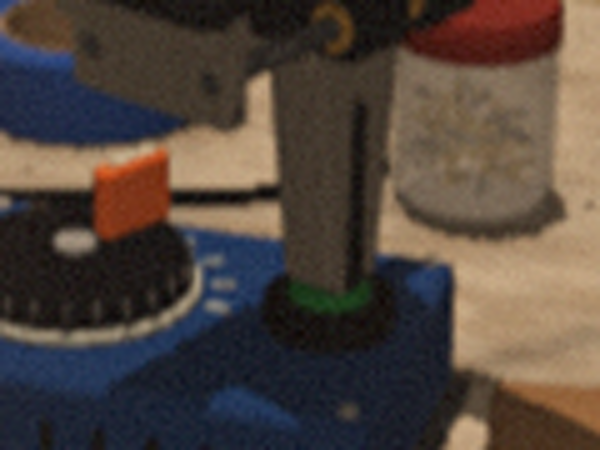

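The button is lower, with only a rim of green left above the bezel at crop (330,298). 22 N against the 5 N spring means it is on its stop. Releasing and clearing away.

drive_tool:
  series: [0,0,0,-2,0,0,0,0,0,0,-4,0,0,0,0,0,0,-6,0,0,0,0,0,0,-10,0,0,0,0,0,0,-12,0,0,0,0,0,0,-12,0,0,0,0,0,0,-12,0,0,0,0,0,0,-12,0,0,0,0,0,0,0,0,0,0,0,0,0,0,0,0,0]

```text
clock: 20.15
ee_pos: [0.511, -0.2323, 0.1508]
ee_rot: [2.533, 1.858, 0.001]
force: [0.3, 0.5, 0.2]
width: 0.0003
finger_force: 0.0
```

drive_tool:
  series: [0,-15,0,0,0,0,0,0,-15,0,0,0,0,0,0,-15,0,0,0,0,0,0,-15,0,0,0,0,0,0,-15,0,0,0,0,0,0,-15,0,0,0,0,0,0,-15,0,0,0,0,0,0,-5,0,0,0,0,0,0,0,0,0,0,0,0,0,0,0,0,0,0,0]

```text
clock: 21.15
ee_pos: [0.4778, -0.3369, 0.1504]
ee_rot: [-2.533, -1.858, -0.0]
force: [0.2, 0.0, 0.6]
width: 0.0008
finger_force: 0.0
```

```bash
python3 - <<'E'
from h import *
c=read_camera("top");print(fin(c,A,np.radians(YAW)))
save("z",read_camera("scene"))
E
python3 chk.py 120
```

```text
(49, array([ 0.52205201, -0.15479152]), np.float64(0.02271657846939384), np.float64(121.67446485705597))
t 21.25 pos [ 0.4779 -0.3366  0.1505] xang 72.55 tilt [ 0. -0. -1.] shift [200.3   0.7  58.5] az 0.12660316776729125 F [ 0.41  0.18 -0.67] w 0.00043027594207976027
push N 0.33229654030971273
fin px 206 [325.87378641 228.44174757] [319 220] [333 237]
```

View pics/z.png

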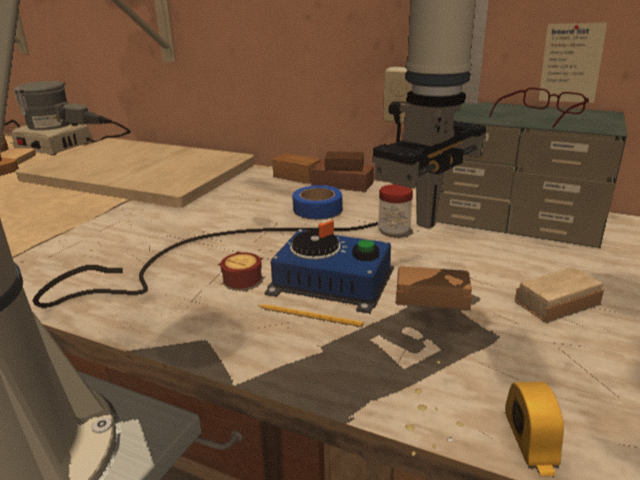

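The dial is still at click 6 (fin at (326,228)) and the button is back up at (366,245). The tin, pencil and sanding block haven't moved, and the gripper is clear of everything.

```bash
python3 -c "
from plant import close_job;print(close_job())"
```

```text
the job is handed in; nothing more can be done
None
```

The dial was pushed four clicks clockwise, from click 2 to click 6, and rests there; the green button was then pressed to its stop and let go, and the job was handed in at about 21 s with nothing else on the bench moved.

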